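Ready the biscuit tray and find the full cocoa tin

TASK

Get the biscuit tray ready for its cocoa: first put the snapped biscuit from the tray into the white bowl. Then feel which of the three look-alike cocoa tins is the fullest: one after another, from the robot's left to its right, lift each straight up a few centimetres, hold it there for a moment and set it back on its spot (the last may stay in hand if it is the heaviest). Finish still holding the heaviest tin upright and still, about 15 cm up over the middle of the tray, with everything else left as it was.

Things in the scene. Friction and masses are not known exactly. Their poses are not given: they have to be found in the camera images.
- tin_a: one of three identical closed cocoa tins, upright cylinder, 60 mm diameter, 90 mm tall, red with a cream band, steel lid (top 16 mm); a 25 N grip carries it. Origin: centre of its underside, z axis up. The three differ only in hidden weight: one full (520 to 650 g), the other two part used (160 to 340 g); the place of the full one changes from start to start
- tin_b: one of three identical closed cocoa tins, upright cylinder, 60 mm diameter, 90 mm tall, red with a cream band, steel lid (top 16 mm); a 25 N grip carries it. Origin: centre of its underside, z axis up. The three differ only in hidden weight: one full (520 to 650 g), the other two part used (160 to 340 g); the place of the full one changes from start to start
- tin_c: one of three identical closed cocoa tins, upright cylinder, 60 mm diameter, 90 mm tall, red with a cream band, steel lid (top 16 mm); a 25 N grip carries it. Origin: centre of its underside, z axis up. The three differ only in hidden weight: one full (520 to 650 g), the other two part used (160 to 340 g); the place of the full one changes from start to start
- mat: blue-grey mat, fixed, 90 x 300 mm and 4 mm thick, with three ringed spots in a row along its y axis. Origin: centre of its underside; its x axis points away from the robot, y to the robot's left (turned by up to 9 degrees)
- spot_left (a point): centre of the left spot on the mat's top, 110 mm from the middle one towards the robot's left (+y); at the start a tin stands within about 8 mm of it in x and y
- spot_middle (a point): centre of the middle spot on the mat's top, at the mat's centre; at the start a tin stands within about 8 mm of it in x and y
- spot_right (a point): centre of the right spot on the mat's top, 110 mm from the middle one towards the robot's right (-y); at the start a tin stands within about 8 mm of it in x and y
- pan: aluminium baking tray, fixed, 200 (x) x 280 (y) mm, rim 18 mm high, floor 3 mm thick. Origin: centre of its underside, turned by up to 9 degrees. Six biscuits lie in it in two rows of three, 80 mm apart in x and 85 mm in y
- snapped: the snapped biscuit, about half of a whole one: 40 mm along its y axis (two clean parallel sides at y = -20 and +20 mm, to grip), about 22 mm along its x axis (clean edge at x = -11 mm, jagged broken edge at x = +8 to +13 mm), 14 mm high with its dark chocolate top (biscuit 10 mm). 15 g. Origin: centre of its underside, z up. Turned by up to 12 degrees relative to the tray
- biscuit_1: whole square biscuit with a dark chocolate top, 40 x 40 x 14 mm, in the tray. Origin: centre of its underside
- biscuit_2: whole square biscuit with a dark chocolate top, 40 x 40 x 14 mm, in the tray. Origin: centre of its underside
- biscuit_3: whole square biscuit with a dark chocolate top, 40 x 40 x 14 mm, in the tray. Origin: centre of its underside
- biscuit_4: whole square biscuit with a dark chocolate top, 40 x 40 x 14 mm, in the tray. Origin: centre of its underside
- biscuit_5: whole square biscuit with a dark chocolate top, 40 x 40 x 14 mm, in the tray. Origin: centre of its underside
- bowl: loose white bowl for scraps, 130 mm across at its mouth, 45 mm high, 450 g, empty. Origin: centre of its underside
- oil: bystander: amber bottle, 60 mm diameter, 200 mm tall, standing beyond the work. Origin: centre of its underside
- mug: bystander: blue mug, 80 mm diameter, 90 mm tall, standing beyond the work. Origin: centre of its underside
- spatula: bystander: spatula lying on the counter to the robot's left. Origin: under its middle
- carton: bystander: dark carton, 50 x 100 x 140 mm, standing beyond the work. Origin: centre of its underside
Mind the look-alikes: they are no part of the job. What is shaped like the tin_a but turquoise or yellow is not meant.

How it is judged:
By the outcome, as a careful person would: the job done as asked, in the order asked, and still so for the second after the job is handed in, while the arm keeps its last pose, push and grip.
It also fails if it takes over 72 s, if anything falls off the work surface, if the arm or the gripper's body presses on something with over 40 N, if the wrist force passes 120 N, or if a joint passes its speed limit or range.

ROBOT

A 7-joint arm with a two-finger parallel gripper is mounted at the origin on the work surface. World frame = base frame: x ahead of the robot, y to its left, z up, the work surface at z = 0. Lengths are in m, angles in rad, forces in N, time in s.
With the tool pointing down it reaches from about 0.4 to 0.85 m from the base axis. Payload 4.5 kg.
Tool frame: the origin (TCP) lies at the very end of the fingers, on their centre line; the grasp point (between the pads) lies 19 mm behind it; z points along the fingers, y is the line along which they close (so a half turn about z gives the same grasp; the last joint's range is limited). The gripper opens to 88 mm and grips with 3 to 60 N. Pads are 18 mm wide; open, the fingers measure 123 mm over their backs; the gripper's body (75 mm by 187 mm) begins 45 mm behind the grasp point.
Start: joints at [1.348, 0.689, -0.195, 1.565, 0.157, 0.902, -0.215], TCP at [0.159, -0.605, 0.239] pointing down, gripper open.
Joint ranges: [-3.01, 3.01], [-0.46, 2.08], [-1.47, 1.51], [0.13, 2.56], [-1, 4.14], [0.04, 2.09], [-2.66, 2.66]. Speed limits (rad/s): [2.57, 2.57, 3.14, 3.14, 3.14, 3.14, 3.14].

INTERFACE

Orientations are given as a rotation vector (axis times angle).
In Python, from plant import bot, grip, kinematics, cams, spotter gives the robot as it stands. Calls block until the motion is done:
- bot.reach(position, orientation): joint-space move of the TCP to a pose.
- bot.move_l(position, attitude=None, velocity=0.15): straight line of the TCP; attitude=None keeps the orientation; velocity is the mean speed in m/s.
- bot.move_joints(angles): joint-space move.
- grip(opening): finger opening in m; the grip force is fixed at half the most; returns when the fingers have stopped.
- bot.dwell(seconds).
- kinematics.inverse_kinematics(position, orientation): joint angles nearest the present ones, or None.
- cams.camera(name): name is "side" or "top"; returns a dict with "img" (420x560x3 uint8, red, green, blue), "range_z" (420x560 float32, m along the optical axis (not along the pixel's ray), 0 where there is no reading), "fovy" (degrees; the focal length in pixels is half the picture's height over the tangent of half this angle, whatever the lens; pixels are square), "cx", "cy" (the principal point, pixels), "xyz" and "rotation" of the camera in the world. Camera axes: x right, y down, z forward; pixel columns grow to the right and rows downward; lengths in m; the calibration is good to about 2 mm. A picture is of the moment at which its call begins.
A pose or a line that the arm cannot do raises bot.PlanningError and nothing moves.
- bot.hand_in(): hands the job in; it is judged then, once.
Trained networks look in the newest picture that a camera, given by its name, has taken for a name from the list of things; names that differ only in an ending like _2 or _b are one class to them, and where a whole thing is asked for, a point or a joint stands for the part that bears it (a point fixed in the world has none). Each returns a list of dicts, best first, with "confidence" (0 to 1); they miss things now and then, are a little off and sometimes report something else, mostly with a low value. They report only what shows in the picture. A call takes as long as a camera call. They do not tell look-alikes from the thing itself.
- spotter.recognise(camera, name): "location" ([column, row] in pixels, amid what is visible of it).
Readings, each from a call of its own:
- bot.read_time(): time.
- bot.read_joint_positions(): joint angles.
- bot.read_joint_vel(): joint speeds.
- bot.read_tau(): joint torques, N m.
- bot.read_tool_pos(): TCP position.
- bot.read_ee_rot(): TCP orientation.
- bot.read_contact_force(): force on the tool from outside, world axes, zero at the start.
- bot.read_ft_torque(): the same for the moment, N m.
- bot.read_grip_width(): finger opening in m.
- bot.read_finger_force(): force on a finger pad.
Only numpy, scipy, OpenCV 4.12 (cv2) and the standard library are available. Lean on these libraries where they do the work, as an engineer would, in place of code of your own. Each camera call takes 0.05 s, during which the arm holds its last target. There are 200 camera calls.

## Working session

There is one attempt and no reset: what is moved stays moved. The work goes in short steps, each a Python script; the robot and the scene stay as the last script left them, time stands still between calls to the robot, and variables do not carry over. Pictures are saved under pics/ and viewed, at most 10 in all, crops included, and the job is handed in when it is done.

```bash
ls; mkdir -p pics
cat > h.py <<'E'
import numpy as np, cv2
from scipy.spatial.transform import Rotation as R
from plant import bot, grip, kinematics, cams, spotter
def cam(n):
    c=cams.camera(n); c['f']=c['img'].shape[0]/2/np.tan(np.radians(c['fovy'])/2); return c
def rotm(c):
    r=np.array(c['rotation'],float); return r if r.shape==(3,3) else R.from_rotvec(r).as_matrix()
def cloud(c):
    d=c['range_z']; v,u=np.mgrid[:d.shape[0],:d.shape[1]]
    P=np.stack([(u-c['cx'])/c['f']*d,(v-c['cy'])/c['f']*d,d],-1)
    P=P@rotm(c).T+np.array(c['xyz']); P[d<=0]=np.nan; return P
def pix(c,p):
    q=rotm(c).T@(np.array(p)-c['xyz']); return q[:2]/q[2]*c['f']+[c['cx'],c['cy']]
def down(yaw):  # tool z down; tool y at angle yaw from world y
    return (R.from_euler('z',yaw)*R.from_euler('x',np.pi)).as_rotvec()
E
python3 - <<'E'
from h import *
for n in('side','top'):
    c=cam(n); cv2.imwrite(f'pics/{n}0.png',c['img'][...,::-1]); P=cloud(c); np.savez(f'{n}0.npz',P=P,img=c['img'])
    print(n,c['fovy'],c['cx'],c['cy'],c['xyz'],np.round(rotm(c),3).tolist(),np.mean(c['range_z']>0))
    for k in ['tin_a','mat','pan','snapped','biscuit_1','bowl']:
        print(k,[(np.round(r['location']).astype(int).tolist(),round(r['confidence'],2),np.round(P[int(r['location'][1]),int(r['location'][0])],3).tolist()) for r in spotter.recognise(n,k)])
print(bot.read_time(),bot.read_ee_rot(),bot.read_contact_force(),bot.read_grip_width())
E
```

```text
pics
side 50.45391702763566 276.1289693008652 213.08186274946434 [ 0.0381862  -0.66360168  1.04385096] [[0.823, -0.43, 0.371], [-0.568, -0.621, 0.54], [-0.002, -0.655, -0.755]] 0.9960034013605442
tin_a [([308, 280], 0.95, [0.445, -0.206, 0.091]), ([328, 315], 0.93, [0.422, -0.314, 0.095]), ([252, 285], 0.89, [0.324, -0.139, 0.089]), ([358, 280], 0.88, [0.547, -0.279, 0.089]), ([288, 254], 0.82, [0.449, -0.114, 0.094])]
mat [([304, 302], 0.57, [0.433, -0.216, 0.004])]
pan [([239, 204], 0.9, [0.478, 0.184, 0.001])]
snapped [([217, 189], 0.66, [0.445, 0.27, 0.015])]
biscuit_1 [([229, 212], 0.71, [0.427, 0.166, 0.007]), ([251, 197], 0.7, [0.513, 0.174, 0.016]), ([266, 217], 0.61, [0.506, 0.078, 0.016]), ([239, 182], 0.58, [0.517, 0.253, 0.015]), ([243, 231], 0.56, [0.424, 0.078, 0.011])]
bowl [([360, 227], 0.74, [0.719, -0.109, 0.007])]
top 55.16630557017889 279.89555101281627 206.95724726633742 [0.47044417 0.06759139 1.066419  ] [[0.019, -0.997, 0.074], [-1.0, -0.018, 0.016], [-0.014, -0.074, -0.997]] 0.9959821428571428
tin_a [([430, 254], 0.95, [0.436, -0.277, 0.09]), ([361, 296], 0.86, [0.336, -0.112, 0.094]), ([389, 245], 0.74, [0.458, -0.178, 0.095]), ([353, 240], 0.62, [0.469, -0.095, 0.093])]
mat [([372, 246], 0.89, [0.451, -0.156, 0.005])]
pan [([241, 235], 0.92, [0.476, 0.186, 0.001])]
snapped [([212, 242], 0.68, [0.456, 0.262, 0.017])]
biscuit_1 [([246, 216], 0.73, [0.523, 0.175, 0.016]), ([270, 251], 0.67, [0.433, 0.11, 0.019]), ([213, 216], 0.47, [0.524, 0.258, 0.02])]
bowl [([361, 148], 0.73, [0.714, -0.129, 0.005])]
0.7 [3.11562999e+00 4.02287496e-01 7.59714432e-05] [ 0.39426113 -0.63828849  0.91043329] 0.08782966341809934
```

View pics/top0.png

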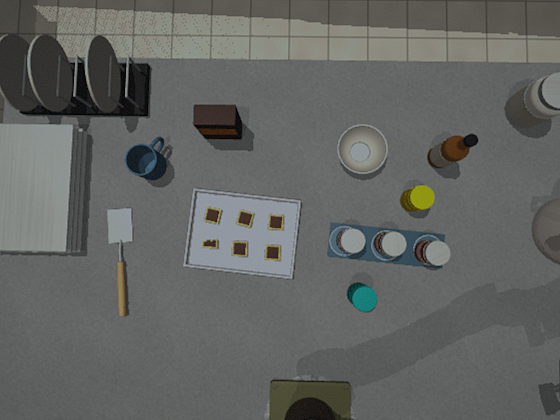

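View pics/side0.png

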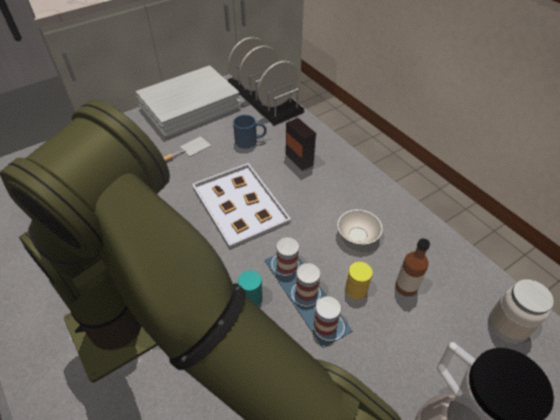

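Top view: the red tins' lids are at about (350,240), (390,243) and (433,252). The snapped biscuit is at (211,243), the bowl at (361,149) and the tray centre near (243,234). Turquoise (363,298) and yellow (418,198) are the decoys. The side view agrees, with tins at (288,255), (308,280) and (328,315).

Run:
```python
from h import *
C={'top':cam('top'),'side':cam('side')}
for n,c in C.items():
    P=cloud(c); z=P[...,2]; x=P[...,0]; y=P[...,1]
    hsv=cv2.cvtColor(c['img'],cv2.COLOR_RGB2HSV)
    fl=(abs(z)<.03)&(x>.2)&(x<.8)&(abs(y)<.4)
    print(n,'counter z',np.nanmedian(z[fl]).round(4))
    m=((z>.083)&(z<.1)&(x>.28)&(x<.62)&(y<-.03)&(y>-.36)).astype(np.uint8)
    k,l,s,_=cv2.connectedComponentsWithStats(m)
    for i in range(1,k):
        if s[i,4]<60: continue
        q=P[l==i]; (cx,cy),r=cv2.minEnclosingCircle(q[:,:2].astype(np.float32)); print(' lid',np.round([cx,cy,r,np.median(q[:,2])],4),np.median(c['img'][l==i],0))
    # bowl rim
    m=((z>.036)&(z<.06)&(np.hypot(x-.71,y+.12)<.1)); q=P[m]; (cx,cy),r=cv2.minEnclosingCircle(q[:,:2].astype(np.float32)); print(' bowl',np.round([cx,cy,r,q[:,2].max()],4))
    # biscuits: dark/brownish saturated in pan
    sat=hsv[...,1]>70
    m=(sat&(x>.36)&(x<.6)&(y>.03)&(y<.34)&(z<.03)).astype(np.uint8)
    k,l,s,_=cv2.connectedComponentsWithStats(m)
    for i in range(1,k):
        if s[i,4]<30: continue
        q=P[l==i]; rc=cv2.minAreaRect(q[:,:2].astype(np.float32)*1000)
        print(' bis',np.round(rc[0],1),np.round(rc[1],1),round(rc[2],1),'ztop',np.round(np.percentile(q[:,2],[50,90]),4),s[i,4])
    # pan: bright
    m=((hsv[...,2]>130)&(hsv[...,1]<60)&(x>.33)&(x<.65)&(y>-.02)&(y<.38)&(z<.04)).astype(np.uint8)
    k,l,s,_=cv2.connectedComponentsWithStats(m); i=1+np.argmax(s[1:,4]); q=P[l==i]; rc=cv2.minAreaRect(q[:,:2].astype(np.float32)*1000)
    print(' pan',np.round(rc[0],1),np.round(rc[1],1),rc[2],np.median(q[:,2]),np.percentile(q[:,2],99))
    m=((hsv[...,0]>90)&(hsv[...,0]<125)&(hsv[...,1]>60)&(x>.35)&(x<.58)&(y<0)&(y>-.37)&(z<.02)).astype(np.uint8)
    k,l,s,_=cv2.connectedComponentsWithStats(m); i=1+np.argmax(s[1:,4]); q=P[l==i]; rc=cv2.minAreaRect(q[:,:2].astype(np.float32)*1000)
    print(' mat',np.round(rc[0],1),np.round(rc[1],1),rc[2],np.median(q[:,2]))
c=C['top']; a=cv2.resize(c['img'][215:265,195:290],None,fx=8,fy=8,interpolation=cv2.INTER_CUBIC); cv2.imwrite('pics/sn.png',a[...,::-1])
```

```text
top counter z 0.0008
 lid [ 0.5745 -0.2603  0.0303  0.0904] [144. 151.  15.]
 lid [ 0.4663 -0.0926  0.0299  0.0942] [145. 151. 150.]
 lid [ 0.4608 -0.1903  0.0302  0.0941] [143. 148. 145.]
 lid [ 0.4411 -0.2954  0.0306  0.0941] [138. 143. 139.]
 lid [ 0.3286 -0.1219  0.0304  0.09  ] [ 21. 127. 122.]
 bowl [ 0.7021 -0.123   0.0646  0.0491]
 bis [524.3 261.8] [38.4 38.1] 79.4 ztop [0.0154 0.019 ] 218
 bis [517.7 175.8] [38.5 37.9] 75.3 ztop [0.0152 0.0184] 215
 bis [509.2  94.9] [37.  39.1] 0.9 ztop [0.0157 0.0187] 216
 bis [449.6 266.8] [18.5 37.5] 0.9 ztop [0.0155 0.019 ] 109
 bis [438.2 186.9] [39.3 38.2] 85.4 ztop [0.0156 0.019 ] 223
 bis [429.9 101.3] [38.2 38.5] 85.0 ztop [0.0158 0.0191] 220
 pan [478.5 182.9] [284.7 206.9] 84.58708190917969 0.0033282949359850766 0.020298291468353696
 mat [ 454.3 -196. ] [301.3  89. ] 85.18185424804688 0.004417110005904723
side counter z -0.0001
 lid [ 0.4634 -0.097   0.0312  0.0927] [197. 194. 189.]
 lid [ 0.5711 -0.2645  0.0311  0.0887] [210. 210.  80.]
 lid [ 0.4567 -0.196   0.0316  0.0928] [202. 200. 194.]
 lid [ 0.3258 -0.1262  0.0308  0.0889] [ 63. 167. 158.]
 lid [ 0.4369 -0.2993  0.0311  0.093 ] [208. 207. 203.]
 bowl [ 0.6991 -0.1284  0.0664  0.0492]
 bis [521.6 257.6] [39.3 37.2] 77.0 ztop [0.014 0.018] 89
 bis [443.7 261.8] [19.3 37.2] 8.1 ztop [0.0128 0.017 ] 51
 bis [514.4 169.8] [40.8 38.5] 73.4 ztop [0.0138 0.0175] 94
 bis [435.9 183.1] [37.7 39.4] 87.1 ztop [0.014  0.0179] 101
 bis [507.1  90.1] [40.8 38.6] 83.6 ztop [0.0141 0.0176] 112
 bis [427.8  95.9] [39.3 39.2] 86.1 ztop [0.0138 0.0177] 127
 pan [490. 180.] [319.9 399.9] 0.004040993750095367 0.0004121217227195384 0.018269141074030923
 mat [ 433.2 -190.1] [215.7  48.9] 84.64995574951172 0.0031922322993782615
```

View pics/sn.png

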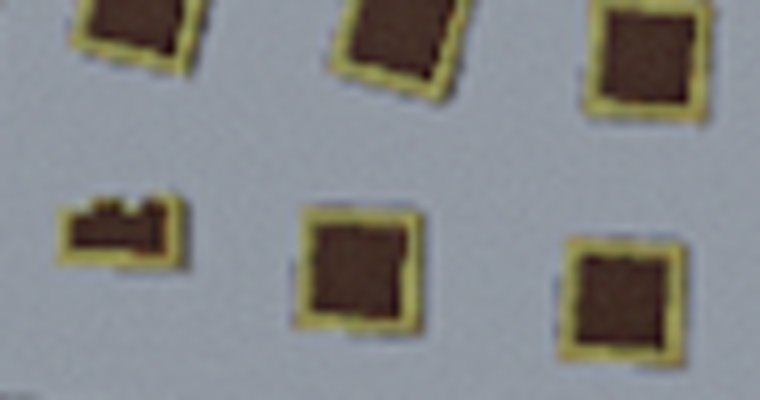

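Crop: the snapped biscuit is at crop px (122,232), with its long edge almost exactly along world y and its jagged edge facing +x. I'm averaging the two cameras, which differ by 3–5 mm, and picking it up now.

```bash
cat >> h.py <<'E'
def pick_yaw(p,yaw):
    q=np.array(bot.read_joint_positions()); best=None
    for k in(-np.pi,0,np.pi):
        j=kinematics.inverse_kinematics(p,down(yaw+k))
        if j is not None:
            d=np.abs(np.array(j)-q).max()
            if best is None or d<best[0]: best=(d,yaw+k)
    print('yaw',best); return best[1]
E
python3 - <<'E'
from h import *
s=np.array([.4467,.2643])
p=[*s,.20]; y=pick_yaw(p,np.radians(1.5)); o=down(y)
bot.reach(p,o); w=grip(.056); print(bot.read_time(),bot.read_tool_pos(),bot.read_grip_width())
bot.move_l([*s,.035]); 
c=cam('top'); a=cv2.resize(c['img'][195:285,165:285],None,fx=5,fy=5); cv2.imwrite('pics/a.png',a[...,::-1])
c=cam('side'); b=cv2.resize(c['img'][150:240,170:290],None,fx=5,fy=5); cv2.imwrite('pics/b.png',np.hstack([a[:,:400],b[:,:400]])[...,::-1])
print(bot.read_time(),bot.read_tool_pos(),bot.read_contact_force())
E
```

```text
yaw (np.float64(1.4378210431542557), np.float64(-3.115412714809878))
4.6333 [0.44668859 0.26429508 0.19998005] 0.05584302911502482
5.9833 [0.44711242 0.26461605 0.03571703] [ 0.17456665 -0.1874264   0.01056675]
```

View pics/b.png

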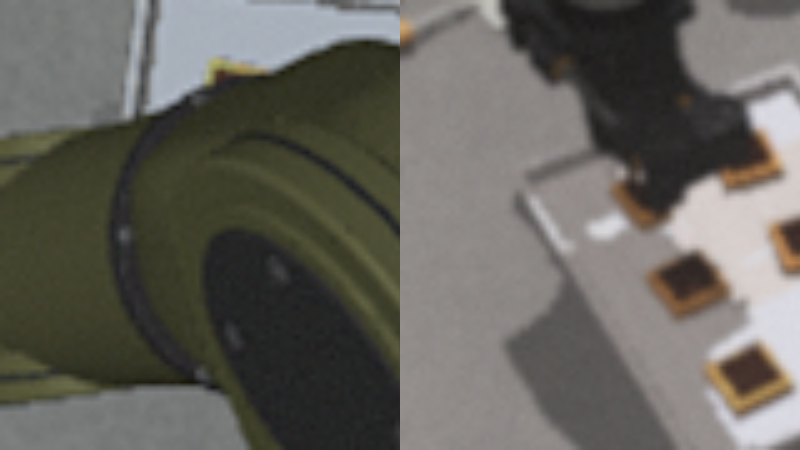

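The arm hides the top view. In the side view the fingers straddle the snapped biscuit at composite px (640,200), clear of its neighbours. I'll go down and grip.

Run:
```python
from h import *
s=np.array([.4467,.2643]); 
bot.move_l([*s,.0075],velocity=.06); print(bot.read_contact_force())
grip(.02); print('w',bot.read_grip_width(),bot.read_finger_force())
bot.move_l([*s,.12]); print('w',bot.read_grip_width(),bot.read_finger_force(),bot.read_time())
if bot.read_grip_width()>.034:
    b=[.7006,-.1257]
    o=bot.read_ee_rot()
    bot.reach([*b,.12],o); bot.move_l([*b,.04],velocity=.1); print(bot.read_contact_force(),bot.read_grip_width())
    grip(.052); bot.move_l([*b,.15]); 
    p=[.465,-.095,.2]; y=pick_yaw(p,np.radians(-4.8+90)); print(y)
    c=cam('top'); cv2.imwrite('pics/c.png',c['img'][...,::-1])
print(bot.read_time())
```

```text
[-0.12231541 -0.48910305  0.36706231]
w 0.039305002695830225 30.000360310077667
w 0.03952380688922867 30.000023245811462 7.8833
[ 0.01257331 -0.130267   -0.22403413] 0.0396086047239537
yaw (np.float64(0.9974344201595948), np.float64(-1.6545721308906243))
-1.6545721308906243
11.8583
```

View pics/c.png

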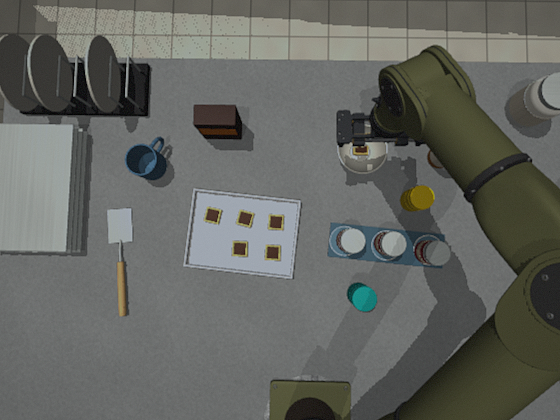

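The tray now holds five whole biscuits and the snapped one is in the bowl at (361,150). Next I'll weigh the left tin.

```bash
cat >> h.py <<'E'
Z=.049
def weigh(xy,keep=False):
    bot.move_l([*xy,Z],velocity=.1); f0=np.array(bot.read_contact_force())
    grip(.04); w=bot.read_grip_width()
    bot.move_l([*xy,Z+.05],velocity=.1); bot.dwell(.6)
    f=[]
    for _ in range(5): f.append(bot.read_contact_force()); bot.dwell(.1)
    m=-(np.mean(f,0)-f0)[2]/9.81
    print('w',w,bot.read_grip_width(),'f0',f0.round(2),'mass',round(m,3),'t',bot.read_time())
    if keep and m>.45: return m
    bot.move_l([*xy,Z+.0005],velocity=.06); print('set',np.round(bot.read_contact_force(),2),np.round(bot.read_tool_pos(),4))
    grip(.088); bot.move_l([*xy,.16],velocity=.2); return m
E
python3 - <<'E'
from h import *
y=-1.6545721308906243
xy=[.4649,-.0948]
bot.move_l([.7006,-.1257,.2]); grip(.088); bot.reach([*xy,.16],down(y)); weigh(xy)
c=cam('side'); P=cloud(c); bot.reach([.4588,-.1931,.16],down(y)); 
cv2.imwrite('pics/d.png',c['img'][...,::-1]); print(bot.read_time())
E
```

```text
w 0.059391961476180755 0.059729373459159435 f0 [ 0.25  0.41 -1.01] mass 0.213 t 17.525
set [ 0.06 -0.87 -4.01] [ 0.4651 -0.0947  0.0495]
20.3167
```

View pics/d.png

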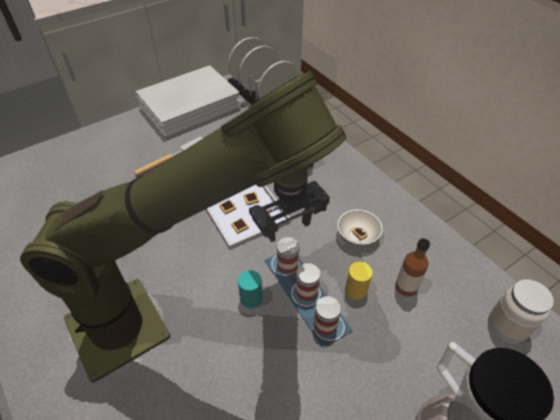

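The left tin weighs about 0.21 kg and is back upright on its spot at (288,255). Middle and right next.

```bash
sed -i 's/Z+.0005/Z-.0003/' h.py
python3 - <<'E'
from h import *
y=-1.6545721308906243
m2=weigh([.4588,-.1931])
bot.reach([.439,-.2974,.16],down(y)); m3=weigh([.439,-.2974],keep=True); print(m2,m3)
c=cam('side'); cv2.imwrite('pics/e.png',c['img'][...,::-1]); print(bot.read_time())
E
```

```text
w 0.0592641135036933 0.059416781151266876 f0 [-0.01 -0.04 -0.25] mass 0.618 t 23.8667
set [-4.72 -0.6   3.9 ] [ 0.4581 -0.193   0.0491]
w 0.059347334287850134 0.05960736391455432 f0 [-0.23 -0.25  0.32] mass 0.275 t 30.2083
set [-3.45 -0.71  4.77] [ 0.4383 -0.2972  0.0491]
0.6176433192727669 0.27490942334375074
32.55
```

View pics/e.png

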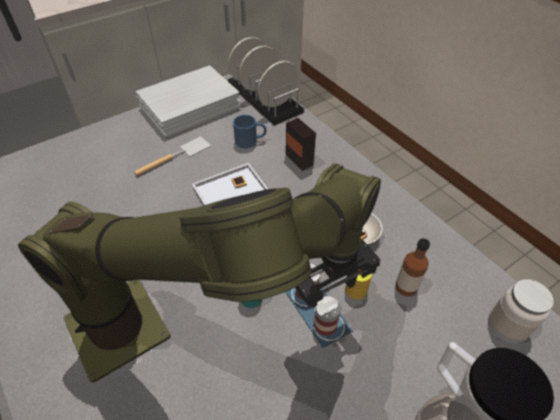

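The middle tin is the full one at 0.62 kg, against 0.21 and 0.27 kg. The right tin stands upright at (327,315). I'll take the middle tin to the tray.

Run:
```python
from h import *
y=-1.6545721308906243; m=[.4588,-.1931]; t=[.477,.1805]
bot.reach([*m,.16],down(y)); bot.move_l([*m,Z],velocity=.1); grip(.04); print(bot.read_grip_width())
bot.move_l([*m,.197],velocity=.12); bot.move_l([*t,.197],velocity=.12); bot.dwell(1)
print(bot.read_time(),bot.read_tool_pos(),bot.read_grip_width(),bot.read_contact_force(),bot.read_finger_force())
a=cam('side'); P=cloud(a); b=cam('top'); Q=cloud(b)
for n,p in (('side',P),('top',Q)):
    for (x0,y0,z0) in ((.4649,-.0948,.094),(.439,-.2974,.094),(.477,.1805,.243)):
        k=(np.hypot(p[...,0]-x0,p[...,1]-y0)<.045)&(abs(p[...,2]-z0)<.008); q=p[k]
        if len(q)>20: (cx,cy),r=cv2.minEnclosingCircle(q[:,:2].astype(np.float32)); print(n,np.round([cx,cy,r,np.median(q[:,2])],4))
cv2.imwrite('pics/f.png',cv2.resize(np.hstack([a['img'],b['img']]),(800,300))[...,::-1])
```

```text
0.05958540976902459
40.5 [0.47698591 0.18051835 0.19698327] 0.05930057071530794 [ 0.75313015 -0.16154903 -6.298085  ] 29.999969601631165
side [ 0.465  -0.0969  0.0312  0.0928]
side [ 0.438  -0.2988  0.0307  0.0928]
side [0.4763 0.167  0.0422 0.2406]
top [ 0.4582 -0.2952  0.0231  0.0942]
```

View pics/f.png

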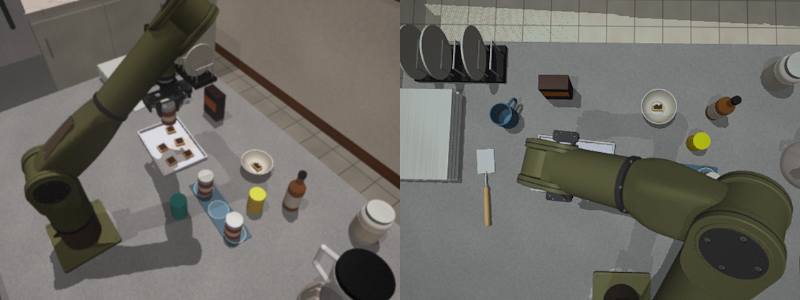

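The heaviest tin is held upright over the tray at (168,112). The other two are on their spots, within about 2 mm, at (205,185) and (234,225). The middle spot is empty, the snapped biscuit is in the bowl and all five whole biscuits are in the tray.

```bash
python3 -c "
from h import *
print(bot.hand_in(),bot.read_time())"
```

```text
the job is handed in; nothing more can be done
the job is handed in; nothing more can be done
```

The job is handed in: the snapped biscuit is in the bowl, and the heaviest tin (the middle one, about 0.62 kg against 0.21 and 0.27 kg) is held upright about 15 cm over the middle of the tray, at about 40.6 s of the 72 s allowed.

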